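Flag the micrometer out of service and stow the tray

ROBOT

A 6-joint arm with a two-finger parallel gripper is mounted at the origin on the work surface. World frame = base frame: x ahead of the robot, y to its left, z up, the work surface at z = 0. Lengths are in m, angles in rad, forces in N, time in s.
With the tool pointing down it reaches from about 0.325 to 0.85 m from the base axis. Payload 4.4 kg.
Tool frame: the origin (TCP) lies on the centre line of the jaws, within the pads' length; the fingertips stand 22 mm ahead of it and the grasp point (between the pads) lies 3 mm ahead of it; y points along the fingers, x is the direction in which the jaws open and shut, and the axes are right-handed (so a half turn about y gives the same grasp; the last joint's range is limited). The gripper opens to 94 mm and grips with 3 to 60 N. Pads are 16 mm wide; open, the fingers measure 119 mm over their backs; the gripper's body (75 mm by 177 mm) begins 78 mm behind the grasp point.
Start: joints at [-1.357, 0.207, 1.542, -0, 1.393, -0.15], TCP at [0.205, -0.537, 0.227] pointing down, gripper open.
Joint ranges: [-2.73, 2.73], [-0.86, 2.22], [0.23, 2.46], [-1.11, 4.25], [0.08, 2.63], [-2.82, 2.82]. Speed limits (rad/s): [2.79, 2.79, 3.14, 3.14, 3.14, 3.14].

INTERFACE

Orientations are given as a rotation vector (axis times angle).
In Python, from bench import r gives the robot as it stands.
- The arm moves only by the tool carry_out, never from a script. Its argument "moves" is a list of rows, each an object with "delta_pos": the shift along the tool's x, y, z in mm, a list of three; "rotation": the turn, a rotation vector about the tool's x, y, z in rad, a list of three; "jaw": the opening, from -1 (shut) to 1 (fully open), so that 0 is half open. A call has 1 to 20 rows; each row is the pose to reach, as a shift and turn from the pose measured when the call began, along the tool's axes at that moment; what a row does not reach only later rows make up. A row lasts 1/10 s, in which the tool goes at most 50 mm and 8.59 degrees, less where a joint would pass 70% of its speed; a pose out of reach is approached as far as the arm can. A call with a gripper value outside its range is refused whole. The fingers move at their own pace and stop on an object; the grip force is fixed at half the most. Time passes only in rows, so rows that repeat a pose let the fingers close. It gives the time, the measured TCP pose, the force and the opening at its end, in the units of the state.
- r.observe(): the state, without advancing time (a new reading comes with each control period).
- r.camera(name): name is "scene" or "top"; returns the picture (420x560x3 uint8, red, green, blue); there is no depth.
- r.get_calibration(name): a dict with "fx", "fy", "cx", "cy" (pixels), "R" (3x3) and "t" (3): a world point X has camera coordinates R X + t. Camera axes: x right, y down, z forward; pixel columns grow to the right and rows downward; lengths in m; the calibration is good to about 2 mm. A picture is of the moment at which its call begins. get_calibration takes no time and is no camera call.
- r.job_done(): hands the job in, once; it reports no verdict.
The state is a dict: "t": time; "joint_pos": joint angles; "dq": joint speeds; "effort": joint torques, N m; "tool_pos": TCP position; "eef_rot": TCP orientation; "contact_force": force on the tool from outside, world axes, zero at the start; "wrist_torque": the same for the moment, N m; "gripper_width": finger opening in m.
Only numpy, scipy, OpenCV 4.12 (cv2) and the standard library are available. Lean on these libraries where they do the work, as an engineer would, in place of code of your own. Each camera call takes 0.05 s, during which the arm holds its last target. There are 200 camera calls.

TASK

The sheet-metal micrometer is out of calibration: with a fingertip, flip the status flag in front of its bay right over its pivot so that it lies flat with the red face up, then push the tray back over the lower compartment as far as it will go. Do not pinch the flag between the fingers. Leave the other three flags lying green, leave the gauges in their bays, and do not lift or disturb anything else.

Things in the scene. Friction and masses are not known exactly. Their poses are not given: they have to be found in the camera images.
- micrometer: nickel-bright sheet-metal micrometer with a deep U-shaped frame, lying flat in one of the four tray bays; 135 mm long along its x, 104 mm across its y, 19 mm high; open throat towards its -x, thimble towards +y; origin at the underside, near its middle
- pitch_gauge: satin screw-thread pitch gauge, 62 x 16 x 14 mm case with thin leaves fanned from both ends, in another bay; origin centre of underside. Leave alone
- tin: round aluminium gauge-block tin, 79 mm across, 33 mm high, upright in another bay; origin centre of underside. Leave alone
- square_head: blued steel combination square head, about 108 x 68 x 20 mm, lying flat in another bay; origin near the middle of the underside. Leave alone
- toolbox: blue tool chest, fixed, its bottom drawer run out to the robot (-x). Origin on the bench below the flags' hinge line at the start. Drawer front wall 130 to 142 mm towards -x, 73 mm high, bar pull to 165 mm; side walls at y +-273 mm, 68 mm high; speckled linoleum floor 9 mm above the bench; the chest (with handles) stands 352 to 636 mm towards +x, 212 mm high
- tray (a joint): travel of the maple tray in m: 0 = forward (start), 0.09 = fully back at its stop (+x of the toolbox). It moves at about 4 N and stays where left. Along its front a rail 72 mm wide, top 76 mm above the bench, carries the flags; behind it four bays, 120 x 218 mm, floor 48 mm and walls 76 mm above the bench, centres 158 mm behind the hinge line
- tray_plate (a point): centre of the outer (-x) face of the brass finger plate, 44 mm wide, 28 mm high, on a boss at mid tray front, 28 mm proud of the rail; 58 mm above the bench; 66 mm of free floor to the drawer front. Push here to move the tray. Axes are the tray's: x the way it slides back, z up. Bay centres lie 222 mm towards x, at y +187.5, +62.5, -62.5, -187.5 mm
- flag_1 (a joint): angle in rad of status flag 1 (far left (+y)), on the rail straight in front of its bay: 0 = lying to the front (-x of the tray), green face up; pi/2 upright; pi = flipped over, lying flat to the back, red face up. Hard stops at 0 and pi; starts flat or up to 0.1 open. The hinge is stiff by friction (about 0.016 N m): the flag stays where it is left
- flag_1_green: green face of flag 1, a plate 4 mm thick, 60 mm wide, free edge 50 mm from the pivot. Origin on the pivot axis at mid width, 84 mm above the bench; turns with the flag: y is the pivot axis, -x points to the free edge, +z out of the green face. At the start the last 14 mm overhang the front of the rail, open beneath: a fingertip can get under the edge
- flag_1_red: red face of flag 1 (the other ply, face down at the start). Origin at the middle of the flag's free edge; turns with the flag; same axes as the green face
- flag_2 (a joint): angle in rad of status flag 2 (second from the left), on the rail straight in front of its bay: 0 = lying to the front (-x of the tray), green face up; pi/2 upright; pi = flipped over, lying flat to the back, red face up. Hard stops at 0 and pi; starts flat or up to 0.1 open. The hinge is stiff by friction (about 0.016 N m): the flag stays where it is left
- flag_2_green: green face of flag 2, a plate 4 mm thick, 60 mm wide, free edge 50 mm from the pivot. Origin on the pivot axis at mid width, 84 mm above the bench; turns with the flag: y is the pivot axis, -x points to the free edge, +z out of the green face. At the start the last 14 mm overhang the front of the rail, open beneath: a fingertip can get under the edge
- flag_2_red: red face of flag 2 (the other ply, face down at the start). Origin at the middle of the flag's free edge; turns with the flag; same axes as the green face
- flag_3 (a joint): angle in rad of status flag 3 (third from the left), on the rail straight in front of its bay: 0 = lying to the front (-x of the tray), green face up; pi/2 upright; pi = flipped over, lying flat to the back, red face up. Hard stops at 0 and pi; starts flat or up to 0.1 open. The hinge is stiff by friction (about 0.016 N m): the flag stays where it is left
- flag_3_green: green face of flag 3, a plate 4 mm thick, 60 mm wide, free edge 50 mm from the pivot. Origin on the pivot axis at mid width, 84 mm above the bench; turns with the flag: y is the pivot axis, -x points to the free edge, +z out of the green face. At the start the last 14 mm overhang the front of the rail, open beneath: a fingertip can get under the edge
- flag_3_red: red face of flag 3 (the other ply, face down at the start). Origin at the middle of the flag's free edge; turns with the flag; same axes as the green face
- flag_4 (a joint): angle in rad of status flag 4 (far right (-y)), on the rail straight in front of its bay: 0 = lying to the front (-x of the tray), green face up; pi/2 upright; pi = flipped over, lying flat to the back, red face up. Hard stops at 0 and pi; starts flat or up to 0.1 open. The hinge is stiff by friction (about 0.016 N m): the flag stays where it is left
- flag_4_green: green face of flag 4, a plate 4 mm thick, 60 mm wide, free edge 50 mm from the pivot. Origin on the pivot axis at mid width, 84 mm above the bench; turns with the flag: y is the pivot axis, -x points to the free edge, +z out of the green face. At the start the last 14 mm overhang the front of the rail, open beneath: a fingertip can get under the edge
- flag_4_red: red face of flag 4 (the other ply, face down at the start). Origin at the middle of the flag's free edge; turns with the flag; same axes as the green face
- parallel: ground steel parallel bar 12 x 120 x 20 mm lying on the drawer floor in front of the tray; origin centre of underside. Leave alone
- v_block: steel V-block 70 x 50 x 42 mm on the bench to the left. Leave alone
- hammer: brass-headed hammer 260 mm long on the bench to the right. Leave alone
- oil_bottle: small oil bottle 48 mm across, 120 mm high, on the bench to the left. Leave alone

How it is judged:
On the way, in this order (a step that is already met when the one before it is completed fails the run):
1. the flag in front of the micrometer's bay lies flat with its red face up (((y of micrometer in the frame of tray_plate between 0.1625 and 0.2125 m and value of joint flag_1 above 3.02159 rad) or (y of micrometer in the frame of tray_plate between 0.0375 and 0.0875 m and value of joint flag_2 above 3.02159 rad) or (y of micrometer in the frame of tray_plate between -0.0875 and -0.0375 m and value of joint flag_3 above 3.02159 rad) or (y of micrometer in the frame of tray_plate between -0.2125 and -0.1625 m and value of joint flag_4 above 3.02159 rad))), for 0.2 s.
2. the tray is pushed fully back (value of joint tray above 0.084 m), for 0.2 s.
At the end, for the whole second after the job is handed in: The flag of the micrometer's bay lies red face up within 0.12 rad of flat, the other three flags lie green within 0.2 rad of flat, the tray stands still within 6 mm of its rear stop, and each gauge lies within 30 mm along and 25 mm across of the centre of a bay (((y of micrometer in the frame of tray_plate between 0.1625 and 0.2125 m and value of joint flag_1 above 3.02159 rad and value of joint each of flag_2, flag_3, flag_4 below 0.2 rad) or (y of micrometer in the frame of tray_plate between 0.0375 and 0.0875 m and value of joint flag_2 above 3.02159 rad and value of joint each of flag_1, flag_3, flag_4 below 0.2 rad) or (y of micrometer in the frame of tray_plate between -0.0875 and -0.0375 m and value of joint flag_3 above 3.02159 rad and value of joint each of flag_1, flag_2, flag_4 below 0.2 rad) or (y of micrometer in the frame of tray_plate between -0.2125 and -0.1625 m and value of joint flag_4 above 3.02159 rad and value of joint each of flag_1, flag_2, flag_3 below 0.2 rad)) and value of joint tray above 0.084 m and velocity of joint tray below 0.01 m/s and ((x of micrometer in the frame of tray_plate between 0.192 and 0.252 m and y of micrometer in the frame of tray_plate between 0.1625 and 0.2125 m) or (x of micrometer in the frame of tray_plate between 0.192 and 0.252 m and y of micrometer in the frame of tray_plate between 0.0375 and 0.0875 m) or (x of micrometer in the frame of tray_plate between 0.192 and 0.252 m and y of micrometer in the frame of tray_plate between -0.0875 and -0.0375 m) or (x of micrometer in the frame of tray_plate between 0.192 and 0.252 m and y of micrometer in the frame of tray_plate between -0.2125 and -0.1625 m)) and ((x of pitch_gauge in the frame of tray_plate between 0.192 and 0.252 m and y of pitch_gauge in the frame of tray_plate between 0.1625 and 0.2125 m) or (x of pitch_gauge in the frame of tray_plate between 0.192 and 0.252 m and y of pitch_gauge in the frame of tray_plate between 0.0375 and 0.0875 m) or (x of pitch_gauge in the frame of tray_plate between 0.192 and 0.252 m and y of pitch_gauge in the frame of tray_plate between -0.0875 and -0.0375 m) or (x of pitch_gauge in the frame of tray_plate between 0.192 and 0.252 m and y of pitch_gauge in the frame of tray_plate between -0.2125 and -0.1625 m)) and ((x of tin in the frame of tray_plate between 0.192 and 0.252 m and y of tin in the frame of tray_plate between 0.1625 and 0.2125 m) or (x of tin in the frame of tray_plate between 0.192 and 0.252 m and y of tin in the frame of tray_plate between 0.0375 and 0.0875 m) or (x of tin in the frame of tray_plate between 0.192 and 0.252 m and y of tin in the frame of tray_plate between -0.0875 and -0.0375 m) or (x of tin in the frame of tray_plate between 0.192 and 0.252 m and y of tin in the frame of tray_plate between -0.2125 and -0.1625 m)) and ((x of square_head in the frame of tray_plate between 0.192 and 0.252 m and y of square_head in the frame of tray_plate between 0.1625 and 0.2125 m) or (x of square_head in the frame of tray_plate between 0.192 and 0.252 m and y of square_head in the frame of tray_plate between 0.0375 and 0.0875 m) or (x of square_head in the frame of tray_plate between 0.192 and 0.252 m and y of square_head in the frame of tray_plate between -0.0875 and -0.0375 m) or (x of square_head in the frame of tray_plate between 0.192 and 0.252 m and y of square_head in the frame of tray_plate between -0.2125 and -0.1625 m))); the robot touches nothing.
It fails at once if the flag of another gauge is opened by more than 0.5 rad ((y of micrometer in the frame of tray_plate between 0.1625 and 0.2125 m and value of joint any of flag_2, flag_3, flag_4 above 0.5 rad) or (y of micrometer in the frame of tray_plate between 0.0375 and 0.0875 m and value of joint any of flag_1, flag_3, flag_4 above 0.5 rad) or (y of micrometer in the frame of tray_plate between -0.0875 and -0.0375 m and value of joint any of flag_1, flag_2, flag_4 above 0.5 rad) or (y of micrometer in the frame of tray_plate between -0.2125 and -0.1625 m and value of joint any of flag_1, flag_2, flag_3 above 0.5 rad)).
It fails at once if a flag is pinched: the fingers press on both of its faces at once with more than 2 N each ((contact force between the fingers and flag_1_green above 2 N and contact force between the fingers and flag_1_red above 2 N) or (contact force between the fingers and flag_2_green above 2 N and contact force between the fingers and flag_2_red above 2 N) or (contact force between the fingers and flag_3_green above 2 N and contact force between the fingers and flag_3_red above 2 N) or (contact force between the fingers and flag_4_green above 2 N and contact force between the fingers and flag_4_red above 2 N)).
It fails at once if a gauge is lifted off the tray by more than 15 mm (height (world z) of any of micrometer, pitch_gauge, tin, square_head above 0.063 m).
It fails at once if a gauge is pushed more than 30 mm along or 25 mm across from the centre of its bay (not ((x of micrometer in the frame of tray_plate between 0.192 and 0.252 m and y of micrometer in the frame of tray_plate between 0.1625 and 0.2125 m) or (x of micrometer in the frame of tray_plate between 0.192 and 0.252 m and y of micrometer in the frame of tray_plate between 0.0375 and 0.0875 m) or (x of micrometer in the frame of tray_plate between 0.192 and 0.252 m and y of micrometer in the frame of tray_plate between -0.0875 and -0.0375 m) or (x of micrometer in the frame of tray_plate between 0.192 and 0.252 m and y of micrometer in the frame of tray_plate between -0.2125 and -0.1625 m)) or not ((x of pitch_gauge in the frame of tray_plate between 0.192 and 0.252 m and y of pitch_gauge in the frame of tray_plate between 0.1625 and 0.2125 m) or (x of pitch_gauge in the frame of tray_plate between 0.192 and 0.252 m and y of pitch_gauge in the frame of tray_plate between 0.0375 and 0.0875 m) or (x of pitch_gauge in the frame of tray_plate between 0.192 and 0.252 m and y of pitch_gauge in the frame of tray_plate between -0.0875 and -0.0375 m) or (x of pitch_gauge in the frame of tray_plate between 0.192 and 0.252 m and y of pitch_gauge in the frame of tray_plate between -0.2125 and -0.1625 m)) or not ((x of tin in the frame of tray_plate between 0.192 and 0.252 m and y of tin in the frame of tray_plate between 0.1625 and 0.2125 m) or (x of tin in the frame of tray_plate between 0.192 and 0.252 m and y of tin in the frame of tray_plate between 0.0375 and 0.0875 m) or (x of tin in the frame of tray_plate between 0.192 and 0.252 m and y of tin in the frame of tray_plate between -0.0875 and -0.0375 m) or (x of tin in the frame of tray_plate between 0.192 and 0.252 m and y of tin in the frame of tray_plate between -0.2125 and -0.1625 m)) or not ((x of square_head in the frame of tray_plate between 0.192 and 0.252 m and y of square_head in the frame of tray_plate between 0.1625 and 0.2125 m) or (x of square_head in the frame of tray_plate between 0.192 and 0.252 m and y of square_head in the frame of tray_plate between 0.0375 and 0.0875 m) or (x of square_head in the frame of tray_plate between 0.192 and 0.252 m and y of square_head in the frame of tray_plate between -0.0875 and -0.0375 m) or (x of square_head in the frame of tray_plate between 0.192 and 0.252 m and y of square_head in the frame of tray_plate between -0.2125 and -0.1625 m))).
It fails at once if another thing (parallel bar, V-block, hammer, oil bottle) is moved by more than 15 mm (distance of any of parallel, v_block, hammer, oil_bottle from where it was at the start of the episode above 0.015 m).
It also fails if it takes over 58 s, if anything falls off the work surface, if the arm or the gripper's body presses on something with over 40 N, if the wrist force passes 120 N, or if a joint passes its speed limit or range.

## Working session

There is one attempt and no reset: what is moved stays moved. The work goes in short steps, Python scripts to look and compute and a tool call to move; the robot and the scene stay as the last step left them, time stands still between calls to the robot, and variables do not carry over. Pictures are saved under pics/ and viewed, about 8 in all and at most 12, crops included, and the job is handed in when it is done.

Besides the shell and the picture viewer there is one more tool, called after "Call:" as a command line: name --argument value ..., lists and objects as JSON in quotes. carry_out: Moves the arm, as the interface text tells. Its arguments: {"type":"object","properties":{"moves":{"type":"array","items":{"type":"object","properties":{"delta_pos":{"type":"array","items":{"type":"number"}},"rotation":{"type":"array","items":{"type":"number"}},"jaw":{"type":"number"}}}}},"required":["moves"]}

```bash
mkdir -p pics; ls; python3 - <<'E'
from bench import r
import cv2,numpy as np
for n in("top","scene"):
    im=r.camera(n); cv2.imwrite(f"pics/{n}0.png",im[...,::-1])
    c=r.get_calibration(n); print(n,{k:np.round(v,3).tolist() for k,v in c.items()})
s=r.observe(); print(s)
E
```

```text
pics
top {'fx': 516.609, 'fy': 516.609, 'cx': 278.659, 'cy': 210.317, 'R': [[-0.028, -1.0, -0.001], [-0.984, 0.027, -0.174], [0.174, -0.004, -0.985]], 't': [0.015, 0.618, 1.512]}
scene {'fx': 457.771, 'fy': 457.771, 'cx': 281.847, 'cy': 208.648, 'R': [[0.848, 0.529, 0.004], [0.419, -0.667, -0.616], [-0.323, 0.524, -0.788]], 't': [-0.519, -0.212, 1.658]}
{'t': 0.1, 'joint_pos': array([-1.35649556e+00,  2.07335104e-01,  1.54279558e+00,  4.51284803e-05,
        1.39347194e+00, -1.50476500e-01]), 'dq': array([ 2.99370553e-05, -1.83247279e-03, -3.87444636e-03, -6.80902322e-04,
       -1.86234126e-04,  4.87926783e-04]), 'effort': array([-1.32435448e-04, -3.71864140e+01, -2.82292378e+01,  7.01225828e-02,
        3.11261206e-02, -4.59767170e-05]), 'tool_pos': array([ 0.2049977 , -0.53649942,  0.22641404]), 'eef_rot': array([-1.35852998,  0.93742785, -0.93505804]), 'contact_force': array([0.78531479, 0.26367026, 0.5602741 ]), 'wrist_torque': array([ 0.01894858, -0.02218958,  0.02066506]), 'gripper_width': 0.09434467469747075}
```

View pics/top0.png

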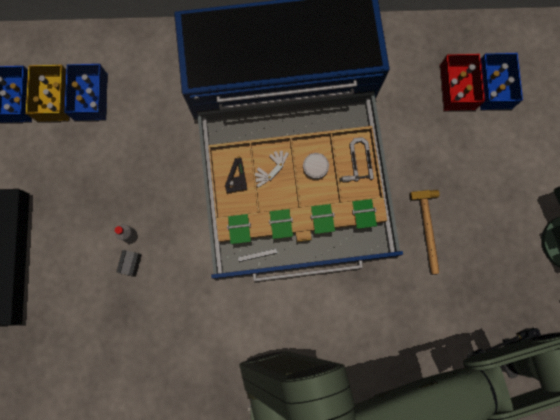

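View pics/scene0.png

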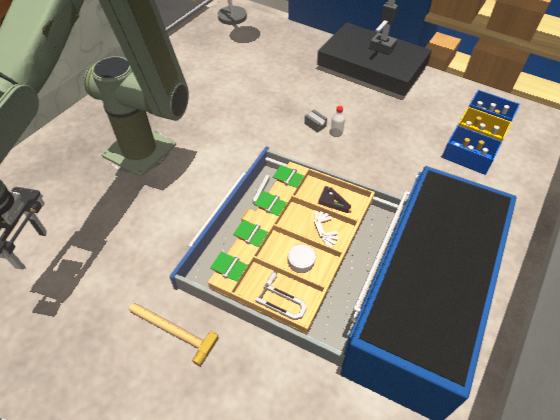

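The micrometer is in the far-right bay (top view about (357,158)), so flag 4 at (364,213) is the one to flip. The plate is at about (303,236), and the parallel bar at (258,256) lies in front of flags 1 and 2. Next I measure the green faces by ray casting.

```bash
cat > h.py <<'E'
from bench import r
import cv2,numpy as np
from scipy.spatial.transform import Rotation as Ro
def ray(n,uv,z):
    c=r.get_calibration(n);R=np.array(c["R"]);t=np.array(c["t"])
    uv=np.atleast_2d(uv).astype(float)
    d=np.c_[(uv[:,0]-c["cx"])/c["fx"],(uv[:,1]-c["cy"])/c["fy"],np.ones(len(uv))]@R
    o=-R.T@t
    return o+d*((z-o[2])/d[:,2])[:,None]
def greens(n,im):
    h=cv2.cvtColor(im,cv2.COLOR_RGB2HSV)
    m=cv2.inRange(h,(50,130,40),(75,255,255))
    cs,_=cv2.findContours(m,cv2.RETR_EXTERNAL,cv2.CHAIN_APPROX_NONE)
    return [c for c in cs if cv2.contourArea(c)>80]
def pose():
    s=r.observe();M=Ro.from_rotvec(s["eef_rot"]).as_matrix();return s,M
E
python3 - <<'E'
from h import *
for n in("top","scene"):
    im=cv2.imread(f"pics/{n}0.png")[...,::-1].copy()
    for c in greens(n,im):
        p=ray(n,c[:,0,:],0.085)
        b=cv2.minAreaRect((p[:,:2]*1000).astype(np.float32))
        print(n,c[:,0].mean(0),np.round(b[0]),np.round(b[1]),round(b[2],1))
# drawer front & plate in top
print(np.round(ray("top",[[303,236],[297,240],[311,239]],0.072),3))
print(np.round(ray("top",[[215,274],[400,255]],0.073),3))
s,M=pose();print(np.round(M,3))
im=cv2.imread("pics/top0.png");cv2.imwrite("pics/c1.png",cv2.resize(im[140:285,195:410],None,fx=3.7,fy=3.7,interpolation=2))
E
```

```text
top [239.61016949 234.83050847] [542. 116.] [42. 57.] 4.8
top [281.51612903 229.69354839] [553.  -9.] [42. 55.] 4.8
top [323.48387097 224.59677419] [ 566. -134.] [43. 56.] 4.8
top [237.95833333 219.41666667] [588. 119.] [24. 54.] 4.8
top [365.11290323 219.5483871 ] [ 578. -259.] [43. 58.] 6.3
top [279.47916667 214.25      ] [600.  -4.] [24. 55.] 5.6
top [321.         209.33333333] [ 612. -128.] [24. 54.] 4.8
top [362.45833333 204.20833333] [ 624. -252.] [25. 55.] 4.8
scene [236.65306122 270.71428571] [ 626. -257.] [31. 57.] 5.3
scene [222.42857143 262.57142857] [ 578. -257.] [44. 58.] 5.3
scene [258.38636364 237.11363636] [ 614. -133.] [31. 57.] 4.9
scene [244.57692308 229.53846154] [ 566. -133.] [44. 58.] 5.2
scene [277.75  207.075] [603. -10.] [30. 57.] 5.5
scene [264.45833333 199.9375    ] [553.  -8.] [44. 58.] 5.2
scene [295.41666667 179.58333333] [591. 114.] [30. 56.] 5.0
scene [282.61363636 173.02272727] [541. 116.] [45. 57.] 5.2
[[ 0.535 -0.073  0.072]
 [ 0.524 -0.054  0.072]
 [ 0.525 -0.096  0.072]]
[[ 0.43   0.189  0.073]
 [ 0.471 -0.357  0.073]]
[[ 0.357 -0.     0.934]
 [-0.934  0.002  0.357]
 [-0.002 -1.     0.   ]]
```

View pics/c1.png

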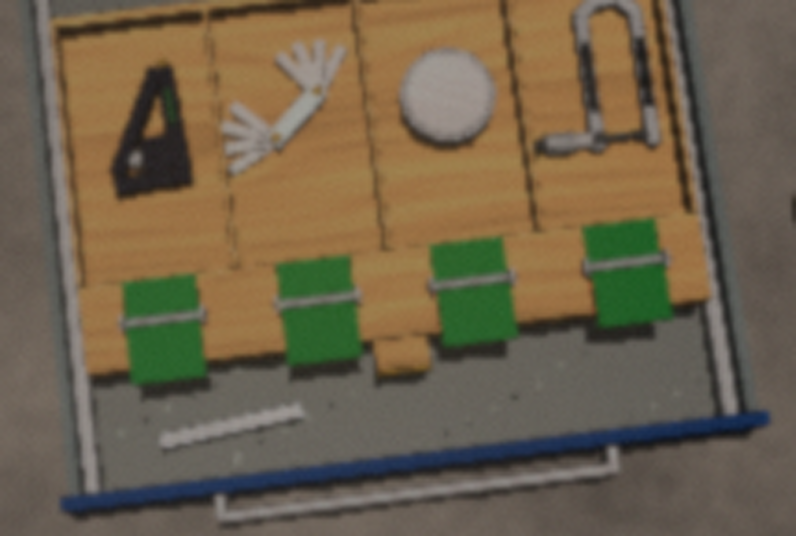

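```bash
cat >> h.py <<'E'
XH=np.array([.995,.098,0]);YH=np.array([-.098,.995,0]);ZH=np.array([0,0,1.]);P4=np.array([.605,-.255,0])
def orient(t): # tilt t rad forward
    y=np.sin(t)*XH-np.cos(t)*ZH; z=np.cos(t)*XH+np.sin(t)*ZH
    return np.c_[-YH,y,z]
def delta(e,z,t,base=P4,b=0): # fingertip centre at a=e, height z (mm), tilt t
    s,M=pose();O=orient(t)
    tip=base+XH*e/1e3+YH*b/1e3+ZH*z/1e3; tcp=tip-.022*O[:,1]
    rv=Ro.from_matrix(M.T@O).as_rotvec()
    return np.round(M.T@(tcp-s["tool_pos"])*1e3,1),np.round(rv,3)
def tip():
    s,M=pose();p=s["tool_pos"]+.022*M[:,1]-P4
    return "tip a,b,z mm",np.round([p@XH*1e3,p@YH*1e3,p[2]*1e3],1),"tilt",round(float(np.arctan2(M[:,1]@XH,-M[2,1])),3),"F",np.round(s["contact_force"],1),"t",round(s["t"],2)
E
python3 -c "
from h import *
print(tip(),delta(-75,160,.785))"
```

```text
('tip a,b,z mm', array([-425.6, -240.8,  204.4]), 'tilt', -0.0, 'F', array([0.8, 0.3, 0.6]), 't', 0.1) (array([-144. ,   51.3,  386.8]), array([ 0.78 ,  0.252, -0.107]))
```

Call:
carry_out --moves '[{"delta_pos": [-144, 51, 387], "rotation": [0.78, 0.252, -0.107], "jaw": -1}, {"delta_pos": [-144, 51, 387], "rotation": [0.78, 0.252, -0.107], "jaw": -1}, {"delta_pos": [-144, 51, 387], "rotation": [0.78, 0.252, -0.107], "jaw": -1}, {"delta_pos": [-144, 51, 387], "rotation": [0.78, 0.252, -0.107], "jaw": -1}, {"delta_pos": [-144, 51, 387], "rotation": [0.78, 0.252, -0.107], "jaw": -1}, {"delta_pos": [-144, 51, 387], "rotation": [0.78, 0.252, -0.107], "jaw": -1}, {"delta_pos": [-144, 51, 387], "rotation": [0.78, 0.252, -0.107], "jaw": -1}, {"delta_pos": [-144, 51, 387], "rotation": [0.78, 0.252, -0.107], "jaw": -1}, {"delta_pos": [-144, 51, 387], "rotation": [0.78, 0.252, -0.107], "jaw": -1}, {"delta_pos": [-144, 51, 387], "rotation": [0.78, 0.252, -0.107], "jaw": -1}, {"delta_pos": [-144, 51, 387], "rotation": [0.78, 0.252, -0.107], "jaw": -1}, {"delta_pos": [-144, 51, 387], "rotation": [0.78, 0.252, -0.107], "jaw": -1}, {"delta_pos": [-144, 51, 387], "rotation": [0.78, 0.252, -0.107], "jaw": -1}, {"delta_pos": [-144, 51, 387], "rotation": [0.78, 0.252, -0.107], "jaw": -1}]'

```text
t: 1.5
tool_pos: [0.5146, -0.2651, 0.176]
eef_rot: [-0.636, 0.576, -1.393]
contact_force: [0.4, 0.6, 0.3]
gripper_width: 0.0003
```

```bash
python3 -c "
from h import *
print(tip(),r.observe()['joint_pos'],r.observe()['gripper_width'])
for e,z in((-75,62),(-48,62),(-48,75)): print(delta(e,z,.785))
a=r.camera('top')[150:290,270:430];b=r.camera('scene')[160:360,130:330]
f=lambda i:cv2.resize(i,(400,400*i.shape[0]//i.shape[1]),interpolation=2)[...,::-1]
a,b=f(a),f(b);o=np.zeros((400,800,3),np.uint8);o[:a.shape[0],:400]=a;o[:b.shape[0],400:]=b
cv2.imwrite('pics/c2.png',o)"
```

```text
('tip a,b,z mm', array([-75.4,  -1.2, 160.5]), 'tilt', 0.785, 'F', array([0.4, 0.6, 0.3]), 't', 1.5) [-0.99336539  0.03497017  2.06944413  0.95582148  0.87359671 -0.10181571] 0.0003308455708431981
(array([ -1.3,  69.9, -69.3]), array([ 0.   , -0.001,  0.002]))
(array([ -1.3,  89. , -50.2]), array([ 0.   , -0.001,  0.002]))
(array([ -1.3,  79.8, -41. ]), array([ 0.   , -0.001,  0.002]))
```

View pics/c2.png

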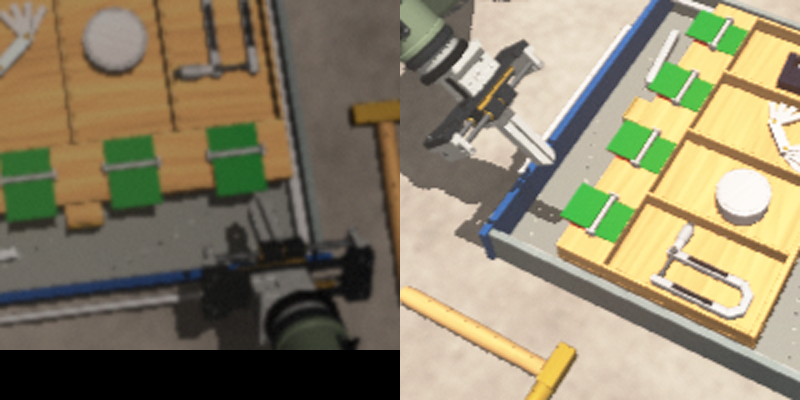

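The picture shows the closed, tilted fingers above the gap in front of flag 4, with clear space around them. Next I go down and slide the tip under the edge.

Call:
carry_out --moves '[{"delta_pos": [-1, 25, -25], "rotation": [0, 0, 0], "jaw": -1}, {"delta_pos": [-1, 50, -50], "rotation": [0, 0, 0], "jaw": -1}, {"delta_pos": [-1, 70, -69], "rotation": [0, 0, 0], "jaw": -1}, {"delta_pos": [-1, 70, -69], "rotation": [0, 0, 0], "jaw": -1}, {"delta_pos": [-1, 76, -63], "rotation": [0, 0, 0], "jaw": -1}, {"delta_pos": [-1, 82, -57], "rotation": [0, 0, 0], "jaw": -1}, {"delta_pos": [-1, 88, -51], "rotation": [0, 0, 0], "jaw": -1}, {"delta_pos": [-1, 88, -51], "rotation": [0, 0, 0], "jaw": -1}]'

```text
t: 2.4
tool_pos: [0.5426, -0.2619, 0.0796]
eef_rot: [-0.637, 0.572, -1.392]
contact_force: [-0.2, -0.7, -0.2]
gripper_width: 0.0004
```

```bash
python3 -c "
from h import *
print(tip())
# arc: upper corner at radius 41 on red face for th<=135, then lower corner at radius ->28
T=.785;w=np.array([np.cos(T),np.sin(T)])
for d in range(0,181,12):
    th=np.radians(d);f=np.array([-np.cos(th),np.sin(th)]);n=np.array([-np.sin(th),-np.cos(th)])
    k=(8 if d<=135 else -8); rho=41 if d<=135 else 26
    e=rho*f+n*3-k*w
    print(d,np.round(e,1),delta(e[0],84+e[1],T)[0])
a=r.camera('top')[150:290,270:430];b=r.camera('scene')[160:360,130:330]
f=lambda i:cv2.resize(i,(400,400*i.shape[0]//i.shape[1]),interpolation=2)[...,::-1]
a,b=f(a),f(b);o=np.zeros((400,800,3),np.uint8);o[:a.shape[0],:400]=a;o[:b.shape[0],400:]=b
cv2.imwrite('pics/c3.png',o)"
```

```text
('tip a,b,z mm', array([-47.2,  -0.8,  64.1]), 'tilt', 0.787, 'F', array([-0.2, -0.7, -0.2]), 't', 2.4)
0 [-46.7  -8.7] [-0.7 -7.5  8.4]
12 [-46.4  -0.1] [ -0.6 -13.4  14.7]
24 [-44.3   8.3] [ -0.6 -17.8  22.1]
36 [-40.6  16. ] [ -0.6 -20.6  30.2]
48 [-35.3  22.8] [ -0.5 -21.7  38.7]
60 [-28.8  28.4] [ -0.5 -21.   47.3]
72 [-21.2  32.4] [ -0.5 -18.5  55.5]
84 [-12.9  34.8] [ -0.5 -14.3  63. ]
96 [-4.4 35.4] [-0.5 -8.7 69.5]
108 [ 4.2 34.3] [-0.5 -1.8 74.7]
120 [12.2 31.4] [-0.5  6.  78.3]
132 [19.5 26.8] [-0.5 14.3 80.3]
144 [24.9 23.4] [-0.5 20.6 81.6]
156 [28.2 19. ] [-0.5 26.  80.8]
168 [30.5 14. ] [-0.6 31.1 78.9]
180 [31.7  8.7] [-0.6 35.7 76. ]
```

View pics/c3.png

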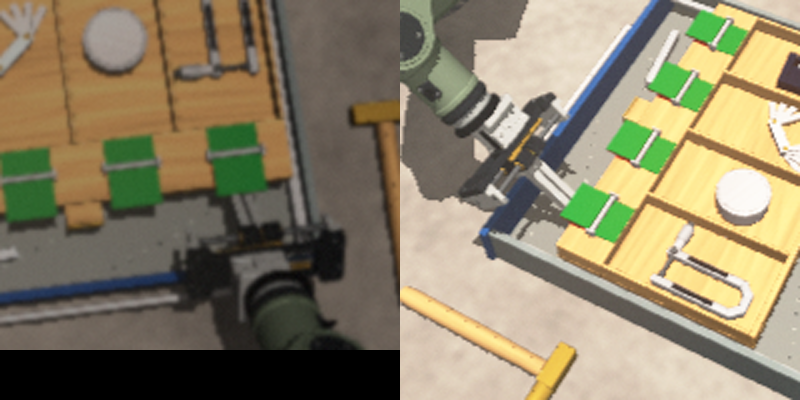

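The tip is under the middle of flag 4's front edge in both views, with no contact force. Now I swing it up along the arc.

Call:
carry_out --moves '[{"delta_pos": [0, -7, 8], "rotation": [0, 0, 0], "jaw": -1}, {"delta_pos": [0, -13, 15], "rotation": [0, 0, 0], "jaw": -1}, {"delta_pos": [0, -18, 22], "rotation": [0, 0, 0], "jaw": -1}, {"delta_pos": [0, -21, 30], "rotation": [0, 0, 0], "jaw": -1}, {"delta_pos": [0, -22, 39], "rotation": [0, 0, 0], "jaw": -1}, {"delta_pos": [0, -21, 47], "rotation": [0, 0, 0], "jaw": -1}, {"delta_pos": [0, -18, 55], "rotation": [0, 0, 0], "jaw": -1}, {"delta_pos": [0, -14, 63], "rotation": [0, 0, 0], "jaw": -1}, {"delta_pos": [0, -9, 69], "rotation": [0, 0, 0], "jaw": -1}, {"delta_pos": [0, -2, 75], "rotation": [0, 0, 0], "jaw": -1}, {"delta_pos": [0, -2, 75], "rotation": [0, 0, 0], "jaw": -1}]'

```text
t: 3.6
tool_pos: [0.5938, -0.2558, 0.133]
eef_rot: [-0.637, 0.573, -1.391]
contact_force: [0.1, 0.3, -0.2]
gripper_width: 0.0005
```

```bash
cat >> h.py <<'E'
def look(name):
    a=r.camera('top')[150:290,270:430];b=r.camera('scene')[160:360,130:330]
    f=lambda i:cv2.resize(i,(400,400*i.shape[0]//i.shape[1]),interpolation=2)[...,::-1]
    a,b=f(a),f(b);o=np.zeros((400,800,3),np.uint8);o[:a.shape[0],:400]=a;o[:b.shape[0],400:]=b
    cv2.imwrite(f'pics/{name}.png',o)
E
python3 -c "
from h import *
print(tip())
for e in ((12.2,31.4),(19.5,26.8),(24.9,23.4),(28.2,19),(30.5,14),(31.7,11.7),(31.7,8.7)): print(e,delta(e[0],84+e[1],.785))
look('c4')"
```

```text
('tip a,b,z mm', array([  4.4,   0.3, 117.5]), 'tilt', 0.786, 'F', array([ 0.1,  0.3, -0.2]), 't', 3.6)
(12.2, 31.4) (array([0.3, 7. , 4.1]), array([-0.001,  0.002,  0.001]))
(19.5, 26.8) (array([ 0.3, 15.4,  6. ]), array([-0.001,  0.002,  0.001]))
(24.9, 23.4) (array([ 0.3, 21.7,  7.4]), array([-0.001,  0.002,  0.001]))
(28.2, 19) (array([ 0.3, 27.1,  6.6]), array([-0.001,  0.002,  0.001]))
(30.5, 14) (array([ 0.3, 32.3,  4.7]), array([-0.001,  0.002,  0.001]))
(31.7, 11.7) (array([ 0.3, 34.7,  3.9]), array([-0.001,  0.002,  0.001]))
(31.7, 8.7) (array([ 0.3, 36.9,  1.8]), array([-0.001,  0.002,  0.001]))
```

View pics/c4.png

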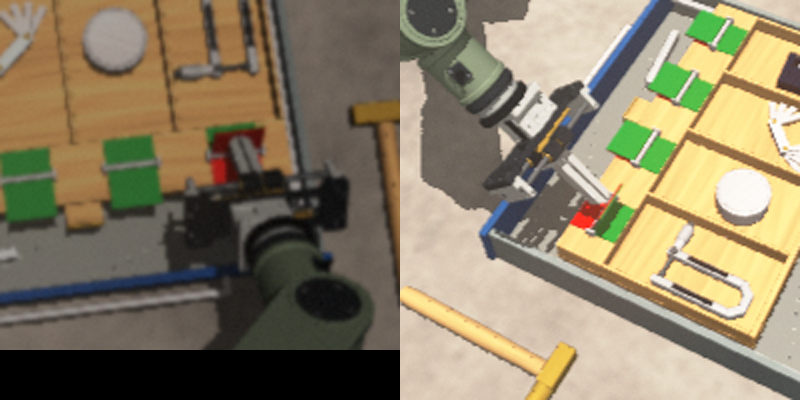

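The flag stands past upright with its red face towards the fingertip, so I continue over the top and down.

Call:
carry_out --moves '[{"delta_pos": [0, 7, 4], "rotation": [0, 0, 0], "jaw": -1}, {"delta_pos": [0, 15, 6], "rotation": [0, 0, 0], "jaw": -1}, {"delta_pos": [0, 22, 7], "rotation": [0, 0, 0], "jaw": -1}, {"delta_pos": [0, 27, 7], "rotation": [0, 0, 0], "jaw": -1}, {"delta_pos": [0, 32, 5], "rotation": [0, 0, 0], "jaw": -1}, {"delta_pos": [0, 35, 4], "rotation": [0, 0, 0], "jaw": -1}, {"delta_pos": [0, 37, 2], "rotation": [0, 0, 0], "jaw": -1}, {"delta_pos": [0, 37, 2], "rotation": [0, 0, 0], "jaw": -1}]'

```text
t: 4.5
tool_pos: [0.6206, -0.253, 0.108]
eef_rot: [-0.636, 0.574, -1.391]
contact_force: [0.3, -0.1, 1.1]
gripper_width: 0.0005
```

```bash
python3 -c "
from h import *
print(tip())"
```

```text
('tip a,b,z mm', array([31.2,  0.4, 92.5]), 'tilt', 0.786, 'F', array([ 0.3, -0.1,  1.1]), 't', 4.5)
```

Call:
carry_out --moves '[{"delta_pos": [0, 0.7, -0.7], "rotation": [0, 0, 0], "jaw": -1}, {"delta_pos": [0, 1.4, -1.4], "rotation": [0, 0, 0], "jaw": -1}, {"delta_pos": [0, 1.4, -1.4], "rotation": [0, 0, 0], "jaw": -1}]'

```text
t: 4.8
tool_pos: [0.621, -0.2531, 0.1073]
eef_rot: [-0.635, 0.573, -1.391]
contact_force: [-3.2, 0.8, 5.9]
gripper_width: 0.0003
```

```bash
python3 -c "
from h import *
print(tip())"
```

```text
('tip a,b,z mm', array([31.7,  0.3, 91.8]), 'tilt', 0.788, 'F', array([-3.2,  0.8,  5.9]), 't', 4.8)
```

The flag is hard against its stop: the tip holds at 91.8 mm with 6 N. Now I retract upward.

Call:
carry_out --moves '[{"delta_pos": [0, -30, 20], "rotation": [0, 0, 0], "jaw": -1}, {"delta_pos": [0, -60, 30], "rotation": [0, 0, 0], "jaw": -1}, {"delta_pos": [0, -90, 40], "rotation": [0, 0, 0], "jaw": -1}, {"delta_pos": [0, -90, 40], "rotation": [0, 0, 0], "jaw": -1}]'

```text
t: 5.2
tool_pos: [0.5863, -0.2588, 0.2039]
eef_rot: [-0.636, 0.565, -1.396]
contact_force: [0.2, -0.3, 0.0]
gripper_width: 0.0002
```

```bash
python3 -c "
from h import *
print(tip(),delta(-94,160,0,b=187.5))
look('c5')
im=r.camera('scene')"
```

```text
('tip a,b,z mm', array([ -3.3,  -2.1, 188.5]), 'tilt', 0.793, 'F', array([ 0.2, -0.3,  0. ]), 't', 5.2) (array([-189.5,  -39.3,  -67.3]), array([-0.793,  0.002,  0.008]))
```

View pics/c5.png

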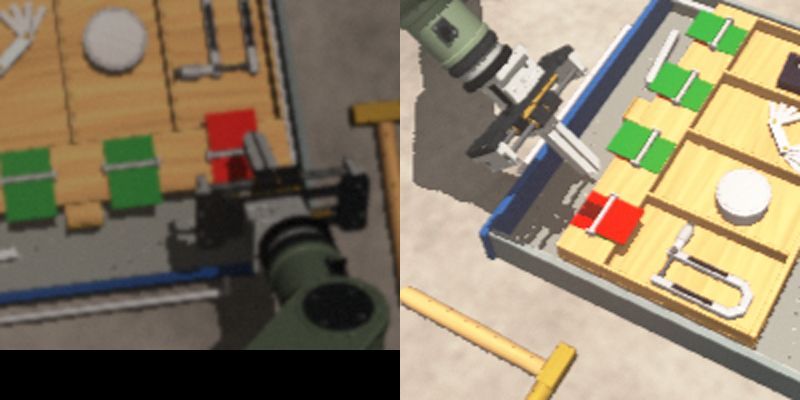

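Flag 4 lies flat to the back with its red face up, and the other flags are still green. Next I move above the gap in front of the finger plate.

Call:
carry_out --moves '[{"delta_pos": [-189, -39, -67], "rotation": [-0.793, 0.002, 0.008], "jaw": -1}, {"delta_pos": [-189, -39, -67], "rotation": [-0.793, 0.002, 0.008], "jaw": -1}, {"delta_pos": [-189, -39, -67], "rotation": [-0.793, 0.002, 0.008], "jaw": -1}, {"delta_pos": [-189, -39, -67], "rotation": [-0.793, 0.002, 0.008], "jaw": -1}, {"delta_pos": [-189, -39, -67], "rotation": [-0.793, 0.002, 0.008], "jaw": -1}, {"delta_pos": [-189, -39, -67], "rotation": [-0.793, 0.002, 0.008], "jaw": -1}, {"delta_pos": [-189, -39, -67], "rotation": [-0.793, 0.002, 0.008], "jaw": -1}, {"delta_pos": [-189, -39, -67], "rotation": [-0.793, 0.002, 0.008], "jaw": -1}]'

```text
t: 6.15
tool_pos: [0.4916, -0.0747, 0.1759]
eef_rot: [-1.255, 1.144, -1.124]
contact_force: [-1.0, -0.5, 0.4]
gripper_width: 0.0006
```

```bash
python3 -c "
from h import *
print(tip(),delta(-94,48,0,b=187.5),delta(0,48,0,b=187.5))
look('c6')"
```

```text
('tip a,b,z mm', array([-95.3, 190.8, 153.9]), 'tilt', -0.008, 'F', array([-1. , -0.5,  0.4]), 't', 6.15) (array([  4.1, 105.9,   2. ]), array([ 0.008,  0.003, -0.009])) (array([  4.4, 105.1,  96. ]), array([ 0.008,  0.003, -0.009]))
```

View pics/c6.png

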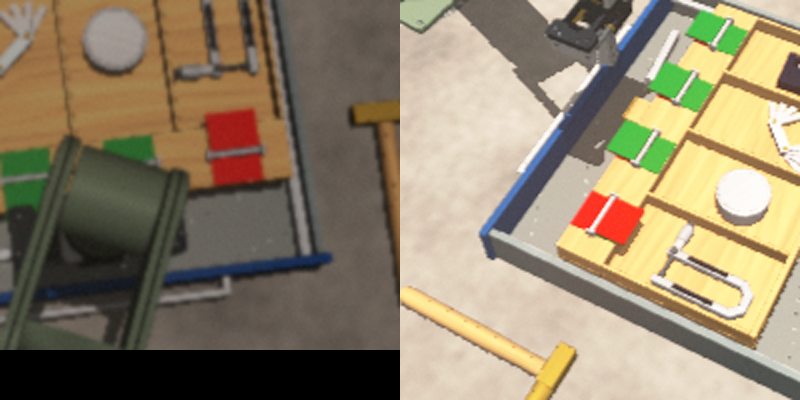

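The flag is red and flat (scene view about (607,217)), and the gripper is above the gap at the plate. I go down, then start the push.

Call:
carry_out --moves '[{"delta_pos": [4, 35, 2], "rotation": [0.008, 0.003, -0.009], "jaw": -1}, {"delta_pos": [4, 70, 2], "rotation": [0.008, 0.003, -0.009], "jaw": -1}, {"delta_pos": [4, 106, 2], "rotation": [0.008, 0.003, -0.009], "jaw": -1}, {"delta_pos": [4, 106, 2], "rotation": [0.008, 0.003, -0.009], "jaw": -1}, {"delta_pos": [4, 106, 10], "rotation": [0.008, 0.003, -0.009], "jaw": -1}, {"delta_pos": [4, 106, 18], "rotation": [0.008, 0.003, -0.009], "jaw": -1}, {"delta_pos": [4, 106, 24], "rotation": [0.008, 0.003, -0.009], "jaw": -1}, {"delta_pos": [4, 106, 30], "rotation": [0.008, 0.003, -0.009], "jaw": -1}, {"delta_pos": [4, 106, 36], "rotation": [0.008, 0.003, -0.009], "jaw": -1}]'

```text
t: 7.15
tool_pos: [0.5269, -0.0754, 0.0714]
eef_rot: [-1.253, 1.136, -1.139]
contact_force: [-4.5, -1.4, 2.8]
gripper_width: 0.0002
```

```bash
python3 -c "
from h import *
print(tip())"
```

```text
('tip a,b,z mm', array([-60.1, 186.3,  49.4]), 'tilt', 0.001, 'F', array([-4.5, -1.4,  2.8]), 't', 7.15)
```

It is pushing at about 4.5 N, so I continue.

Call:
carry_out --moves '[{"delta_pos": [0, 0, 8], "rotation": [0, 0, 0], "jaw": -1}, {"delta_pos": [0, 0, 16], "rotation": [0, 0, 0], "jaw": -1}, {"delta_pos": [0, 0, 24], "rotation": [0, 0, 0], "jaw": -1}, {"delta_pos": [0, 0, 32], "rotation": [0, 0, 0], "jaw": -1}, {"delta_pos": [0, 0, 40], "rotation": [0, 0, 0], "jaw": -1}, {"delta_pos": [0, 0, 48], "rotation": [0, 0, 0], "jaw": -1}, {"delta_pos": [0, 0, 56], "rotation": [0, 0, 0], "jaw": -1}, {"delta_pos": [0, 0, 62], "rotation": [0, 0, 0], "jaw": -1}, {"delta_pos": [0, 0, 67], "rotation": [0, 0, 0], "jaw": -1}, {"delta_pos": [0, 0, 71], "rotation": [0, 0, 0], "jaw": -1}, {"delta_pos": [0, 0, 74], "rotation": [0, 0, 0], "jaw": -1}, {"delta_pos": [0, 0, 76], "rotation": [0, 0, 0], "jaw": -1}, {"delta_pos": [0, 0, 76], "rotation": [0, 0, 0], "jaw": -1}]'

```text
t: 8.45
tool_pos: [0.6022, -0.0681, 0.0714]
eef_rot: [-1.254, 1.137, -1.139]
contact_force: [-4.4, -1.2, 1.2]
gripper_width: 0.0002
```

```bash
python3 -c "
from h import *
print(tip())"
```

```text
('tip a,b,z mm', array([ 15.5, 186.2,  49.4]), 'tilt', 0.0, 'F', array([-4.4, -1.2,  1.2]), 't', 8.45)
```

Still only friction force, so the stop has not been reached. I creep on.

Call:
carry_out --moves '[{"delta_pos": [0, 0, 1.5], "rotation": [0, 0, 0], "jaw": -1}, {"delta_pos": [0, 0, 3], "rotation": [0, 0, 0], "jaw": -1}, {"delta_pos": [0, 0, 4.5], "rotation": [0, 0, 0], "jaw": -1}, {"delta_pos": [0, 0, 4.5], "rotation": [0, 0, 0], "jaw": -1}]'

```text
t: 8.85
tool_pos: [0.6023, -0.0681, 0.0714]
eef_rot: [-1.262, 1.144, -1.133]
contact_force: [-15.0, -3.4, 9.8]
gripper_width: 0.0004
```

```bash
python3 -c "
from h import *
print(tip())"
```

```text
('tip a,b,z mm', array([ 15.4, 186.2,  49.4]), 'tilt', -0.01, 'F', array([-15. ,  -3.4,   9.8]), 't', 8.85)
```

The force rose to 15 N with no further travel, so the tray is at its stop. I back off and rise.

Call:
carry_out --moves '[{"delta_pos": [0, 0, -12], "rotation": [0, 0, 0], "jaw": -1}, {"delta_pos": [0, 0, -35], "rotation": [0, 0, 0], "jaw": -1}, {"delta_pos": [0, -40, -45], "rotation": [0, 0, 0], "jaw": -1}, {"delta_pos": [0, -85, -60], "rotation": [0, 0, 0], "jaw": -1}, {"delta_pos": [0, -130, -100], "rotation": [0, 0, 0], "jaw": -1}, {"delta_pos": [0, -160, -145], "rotation": [0, 0, 0], "jaw": -1}, {"delta_pos": [0, -170, -160], "rotation": [0, 0, 0], "jaw": -1}, {"delta_pos": [0, -170, -160], "rotation": [0, 0, 0], "jaw": -1}]'

```text
t: 9.65
tool_pos: [0.4463, -0.0837, 0.2475]
eef_rot: [-1.256, 1.136, -1.141]
contact_force: [0.7, -0.4, -0.3]
gripper_width: 0.0002
```

```bash
python3 - <<'E'
from h import *
print(tip())
im=r.camera("scene")
for c in greens("scene",im):
    p=ray("scene",c[:,0,:],0.085);b=cv2.minAreaRect((p[:,:2]*1000).astype(np.float32))
    print(np.round(b[0]),np.round(b[1]),round(b[2],1))
cv2.imwrite("pics/c7.png",cv2.resize(im[120:370,130:430],None,fx=2.4,fy=2.4,interpolation=2)[...,::-1])
E
```

```text
('tip a,b,z mm', array([-141.1,  185.9,  225.5]), 'tilt', 0.0, 'F', array([ 0.7, -0.4, -0.3]), 't', 9.65)
[ 704. -125.] [30. 57.] 5.7
[ 656. -124.] [44. 58.] 5.6
[692.  -1.] [30. 58.] 5.3
[644.   1.] [44. 59.] 5.6
[680. 122.] [30. 56.] 7.7
[632. 124.] [44. 57.] 7.5
```

View pics/c7.png

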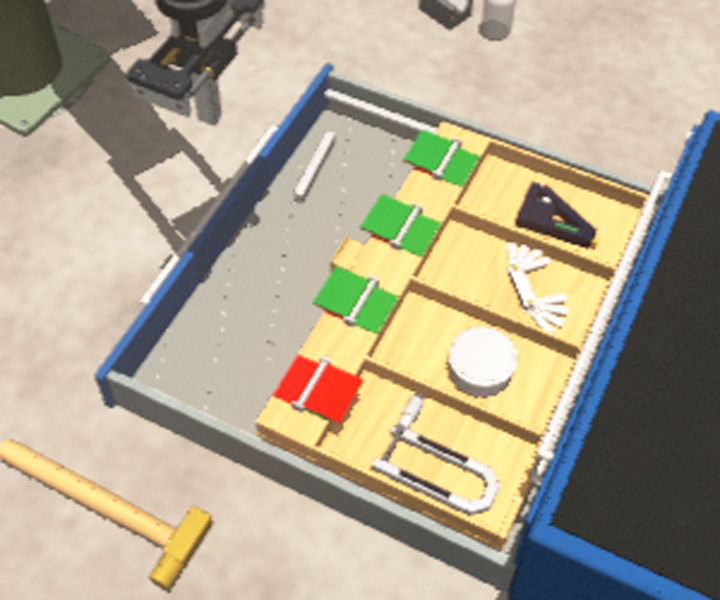

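The tray has moved about 90 mm. Flag 4 is red and flat, the other flags are green, the gauges are in their bays, and the parallel bar has not moved. I hand the job in.

```bash
python3 -c "
from h import *
print(r.job_done())"
```

```text
the job is handed in; nothing more can be done
None
```

I flipped flag 4 (far right, in front of the micrometer) and pushed the tray back to its stop. I then handed the job in with the arm clear, shortly after 9.7 s on the robot's clock.

- **Flag:** I flipped it with the closed fingertips from under its free edge, touching only the red face. They pressed it down until it met its stop at about 6 N. Afterwards both views showed it flat with the red face up.
- **Tray:** I pushed on the finger plate. It slid at about 4.5 N, then stopped moving as the force rose to 15 N. In the camera images the flags moved back about 90 mm, which matches the full 90 mm travel.
- **Rest of the scene:** In the last picture the other three flags lie green, all four gauges are in their bays, and the parallel bar and hammer are where they were. I did not measure the gauges' positions in their bays.

None of the checks failed or disagreed. The hand-in itself gives no verdict.

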